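Gauge a specimen plug in the bench caliper

ROBOT

A 7-joint arm with a two-finger parallel gripper is mounted at the origin on the work surface. World frame = base frame: x ahead of the robot, y to its left, z up, the work surface at z = 0. Lengths are in mm, angles in rad, forces in N, time in s.
With the tool pointing down it reaches from about 400 to 750 mm from the base axis. Payload 19.5 kg.
Tool frame: the origin (TCP) lies at the very end of the fingers, on their centre line; the grasp point (between the pads) lies 19 mm behind it; z points along the fingers, y is the line along which they close (so a half turn about z gives the same grasp; the last joint's range is limited). The gripper opens to 85 mm and grips with 20 to 120 N. Pads are 22 mm wide; open, the fingers measure 114 mm over their backs; the gripper's body (76 mm by 85 mm) begins 54 mm behind the grasp point. The pads swing forward as they close: fully open they stand 13 mm farther back than shut.
Start: joints at [1.304, 0.707, -0.028, 1.485, 0.022, 0.951, -0.075], TCP at [128.168, -560.503, 195.268] pointing down, gripper open.
Joint ranges: [-2.71, 2.71], [-0.32, 2.16], [-1.57, 1.52], [0, 2.45], [-1.46, 4.6], [0, 2.02], [-2.83, 2.83]. Speed limits (rad/s): [1.89, 1.89, 2.57, 2.57, 3.01, 3.01, 3.01].

INTERFACE

Orientations are given as a unit quaternion [x, y, z, w].
In Python, from plant import env gives the robot as it stands. The module is installed in compiled form; this text tells all that it offers.
- The arm moves only by the tool move_arm, never from a script. Its argument "increments" is a list of rows, each a list of 7 numbers: the shift along the tool's x, y, z in units of 0.025 m (1.0 is 0.025 m), then the turn, a rotation vector about the tool's x, y, z in units of 0.08 rad (1.0 is 0.08 rad), then the opening, from -1 (shut) to 1 (fully open). In form: [[dx, dy, dz, ax, ay, az, claw], ...]. A call has exactly 5 rows; each row shifts and turns the commanded pose from where the row before left it, along the tool's axes as they then stand; what a row does not reach is not made up. A row lasts 1/12 s, in which the tool goes at most 41.7 mm and 7.16 degrees, less where a joint would pass 70% of its speed; a pose out of reach is approached as far as the arm can. A call with a number of a shift or a turn outside -1 to 1 is refused whole. A call with a gripper value outside its range is refused whole. The fingers move at their own pace and stop on an object; "newtons" is the grip in N (left out, the last holds). Time passes only in rows, so rows that do not move let the fingers close, or fill a call up. It gives the time, the measured TCP pose, the force, the opening and the grip force at its end, in the units of the state.
- env.get_obs(): the state, without advancing time (a new reading comes with each control period).
- env.grab_frame(name): name is "scene" or "side" or "wrist"; returns (picture, depth): 400x640x3 uint8, blue, green, red; 400x640 float32, mm along the optical axis (not along the pixel's ray), 0 where there is no reading.
- env.calibration(name): a dict with "camera_matrix" (3x3 intrinsics, pixels), "extrinsics" (4x4, takes a point from camera to world coordinates); the wrist camera has in their place "tool_from_camera" (4x4, takes a point from camera to tool coordinates, whose origin is the TCP and whose axes are the flange's). Camera axes: x right, y down, z forward; pixel columns grow to the right and rows downward; lengths in mm; the calibration is good to about 2 mm. The wrist camera is an equidistant fisheye: a pixel r from the principal point sees the ray r / f radians off the axis. A picture is of the moment at which its call begins: read the wrist's pose just before it. calibration takes no time and is no camera call.
- env.job_done(): hands the job in; it is judged then, once.
Trained networks look in the newest picture that a camera, given by its name, has taken for a name from the list of things; names that differ only in an ending like _2 or _b are one class to them, and where a whole thing is asked for, a point or a joint stands for the part that bears it (a point fixed in the world has none). Each returns a list of dicts, best first, with "confidence" (0 to 1); they miss things now and then, are a little off and sometimes report something else, mostly with a low value. They report only what shows in the picture. A call takes as long as a camera call. They do not tell look-alikes from the thing itself.
- env.look_for(target, camera): "box" ([centre column, centre row, width, height] in pixels, round what is visible of it).
- env.silhouettes(target, camera): "mask" (400x640 bool, what is visible of it) and "box" ([centre column, centre row, width, height] in pixels, round what is visible of it).
- env.landmark_of(target, camera): "pixel" ([column, row] in pixels: a listed point, or the origin of a listed thing).
The state is a dict: "time_s": time; "joint_positions": joint angles; "dq": joint speeds; "tau": joint torques, N m; "eef_pos": TCP position; "ee_rot": TCP orientation; "contact_force": force on the tool from outside, world axes, zero at the start; "moment": the same for the moment, N m; "gripper_width": finger opening in mm; "gripper_force": force on a finger pad.
Only numpy, scipy, OpenCV 4.12 (cv2) and the standard library are available. Lean on these libraries where they do the work, as an engineer would, in place of code of your own. Each camera call takes 0.05 s, during which the arm holds its last target. There are 200 camera calls.

TASK

Take the red-brown specimen plug from the wooden board, stand it upright on the white bed of the bench caliper between the two steel jaws and let go of it. Then slide the jaw with the orange paddle gently shut on it until the plug presses on the other jaw and the dial needle stands in the green band, never as far as the red, and take your hand away leaving the plug clamped and the needle in the green. Leave the other specimens, the two brown bottles and the flask where they stand.

Things in the scene. Friction and masses are not known exactly. Their poses are not given: they have to be found in the camera images.
- red_plug: red-brown (terracotta) specimen plug, the one to be gauged, 52 mm tall; a slightly oval upright cylinder, 34 to 39 mm across depending on the direction, origin at the centre of its underside, z up its length. About 0.13 kg. Starts on the wooden board; the three plugs change places.
- gauge: the bench caliper, fixed to the table: dark steel base 100 x 360 x 12 mm; origin on the table; its y axis is the sliding direction, x across, z up. White bed 64 mm wide, from y = -56 to +68 mm, top 20 mm above the table. Blue dial housing 84 x 84 mm centred at y = +115 mm, its dial facing up 60 mm above the table.
- jaw: the sliding steel jaw; slides along the gauge's y, towards +y to close; axes parallel to the gauge's; origin in its clamping face, at mid-width, 21 mm above the table. Face 44 mm wide, from 2 to 38 mm above the origin; carriage behind it 32 mm high. Drags with about 6.5 N and stays where left. Starts with 78 to 103 mm between the jaws.
- paddle (a point): middle of the top edge of the orange push paddle at the rear of the sliding jaw, 41 mm behind its clamping face and 89 mm above the table. The paddle is upright, 44 mm wide in the gauge's x, 10 mm thick in y, and stands about 36 mm clear above the carriage. Behind it is only the low base and rail (20 mm above the table).
- anvil: the other steel jaw, at the dial end, sprung: origin at the middle of its clamping face's width, face 44 mm wide in x, from 2 to 38 mm above the origin, facing the gauge's -y. It begins to yield towards +y at about 1.5 N and then takes 0.6 N per mm; travel 7 mm.
- needle (a joint): the black needle of the dial on the blue housing, rad: 0 at the black zero tick (pointing to the gauge's -x), turning clockwise seen from above by 0.35 rad for each mm that the anvil is pressed back. Green band 0.70 to 1.40, red from 1.92 to 2.45.
- grey_plug: grey specimen plug, 52 mm tall; a slightly oval upright cylinder, 34 to 39 mm across depending on the direction, origin at the centre of its underside, z up its length. To be left standing on the board.
- white_plug: white specimen plug, 52 mm tall; a slightly oval upright cylinder, 34 to 39 mm across depending on the direction, origin at the centre of its underside, z up its length. To be left standing on the board.
- board: wooden specimen board, fixed, 290 mm (its x) x 100 mm (its y), 12 mm thick; origin at the centre of its underside. The plugs stand on it about 90 mm apart along its x.
- amber_bottle: small brown bottle, 48 mm across, 85 mm tall, origin at the centre of its base; leave alone
- amber_bottle2: another small brown bottle, 48 mm across, 85 mm tall, origin at the centre of its base; leave alone
- flask: conical glass flask, 72 mm across, 104 mm tall, origin at the centre of its base; leave alone
Not all that is in view belongs to the job. Leave any purple look-alike of the red_plug alone.

How it is judged (in metres and radians):
On the way:
1. the red-brown plug stands upright on the bed between the jaws, let go, the needle still at zero (x of red_plug in the frame of gauge between -0.018 and 0.018 m and z of red_plug in the frame of gauge between 0.017 and 0.024 m and angle between red_plug's own z axis and vertical below 0.1 rad and y of red_plug in the frame of jaw above 0.015 m and y of red_plug in the frame of anvil below -0.015 m and value of joint needle below 0.35 rad and contact force between the fingers and red_plug below 0.2 N and linear speed of red_plug below 0.02 m/s), for 0.2 s.
At the end, for the whole second after the job is handed in: the red-brown plug stands upright (within 0.1 rad) on the bed, within 18 mm of the jaws' middle line, pressed by both jaws (over 0.5 N each) and at rest, with the needle in the green band (0.70 to 1.40 rad) (x of red_plug in the frame of gauge between -0.018 and 0.018 m and z of red_plug in the frame of gauge between 0.017 and 0.024 m and angle between red_plug's own z axis and vertical below 0.1 rad and value of joint needle between 0.7 and 1.4 rad and contact force between each of jaw, anvil and red_plug above 0.5 N and linear speed of red_plug below 0.01 m/s); the robot touches nothing.
It fails at once if the needle reaches the red (plug squeezed too hard) (value of joint needle above 1.92 rad).
It fails at once if another specimen is moved by more than 25 mm (distance of any of grey_plug, white_plug from where it was at the start of the episode above 0.025 m).
It fails at once if a brown bottle or the flask is moved by more than 25 mm (distance of any of amber_bottle, amber_bottle2, flask from where it was at the start of the episode above 0.025 m).
It also fails if it takes over 53 s, if anything falls off the work surface, if the arm or the gripper's body presses on something with over 40 N, if the wrist force passes 120 N, or if a joint passes its speed limit or range.

## Working session

There is one attempt and no reset: what is moved stays moved. The work goes in short steps, Python scripts to look and compute and a tool call to move; the robot and the scene stay as the last step left them, time stands still between calls to the robot, and variables do not carry over. Pictures are saved under pics/ and viewed, at most 10 in all, crops included, and the job is handed in when it is done.

Besides the shell and the picture viewer there is one more tool, called after ">>>" by a JSON object that holds its "name" and its "arguments", one argument or row to a line. move_arm: Moves the arm, as the interface text tells. Its arguments: {"type":"object","properties":{"increments":{"type":"array","items":{"type":"array","items":{"type":"number","minimum":-1,"maximum":1}}},"newtons":{"type":"number"}},"required":["increments"]}

```bash
mkdir -p pics; cat > h.py <<'E'
import numpy as np, cv2
from plant import env
from scipy.spatial.transform import Rotation as R
def world(cam,depth,mask):
    c=env.calibration(cam);K=np.array(c["camera_matrix"]);E=np.array(c["extrinsics"])
    v,u=np.nonzero(mask&(depth>0));z=depth[v,u]
    p=np.stack([(u-K[0,2])/K[0,0]*z,(v-K[1,2])/K[1,1]*z,z],1)
    return p@E[:3,:3].T+E[:3,3]
E
python3 - <<'E'
from h import *
o=env.get_obs();print({k:np.round(v,3) for k,v in o.items()})
ims=[]
for c in("scene","side"):
    im,d=env.grab_frame(c);cv2.imwrite(f"pics/{c}0.png",im)
    for t in("red_plug","grey_plug","white_plug","gauge","jaw","anvil","board","amber_bottle","flask"):
        for r in env.silhouettes(t,c)[:2]:
            if r["confidence"]<.3: continue
            p=world(c,d,r["mask"])
            if len(p): print(c,t,round(r["confidence"],2),np.round(r["box"]),np.round(np.median(p,0)),np.round(np.percentile(p,3,0)),np.round(np.percentile(p,97,0)))
E
```

```text
{'time_s': np.float64(0.0), 'joint_positions': array([ 1.304,  0.707, -0.028,  1.485,  0.022,  0.951, -0.075]), 'dq': array([-0.001,  0.001, -0.002, -0.   ,  0.   ,  0.001,  0.001]), 'tau': array([-1.0000e-03, -8.8321e+01,  1.2340e+00, -2.3617e+01,  1.7000e-02,
        7.0000e-03,  0.0000e+00]), 'eef_pos': array([ 128.13 , -560.249,  194.831]), 'ee_rot': array([ 0.994,  0.112, -0.   , -0.001]), 'contact_force': array([-0.405,  0.13 ,  0.836]), 'moment': array([-0.007,  0.027,  0.003]), 'gripper_force': np.float64(0.0), 'gripper_width': np.float64(85.042)}
scene red_plug 0.71 [311. 130.  12.  18.] [294. 362.  35.] [252. 354.   0.] [309. 386.  54.]
scene red_plug 0.68 [327. 154.  15.  26.] [420. 294.  54.] [400. 283.  18.] [432. 321.  67.]
scene grey_plug 0.71 [346. 171.  12.  20.] [502. 272.  54.] [482. 262.  18.] [516. 295.  67.]
scene white_plug 0.51 [364. 189.  18.  17.] [592. 251.  54.] [572. 242.  14.] [606. 275.  67.]
scene gauge 0.86 [278. 280. 119. 117.] [ 602. -121.   18.] [ 547. -269.    9.] [640.  58.  64.]
scene gauge 0.66 [271. 278.  26.  30.] [ 600. -145.   55.] [ 572. -
[... 1193 characters left out ...]
11.] [580. -18.  57.] [567. -25.  50.] [603. -16.  60.]
side anvil 0.39 [342. 160.  25.  31.] [ 584. -135.   53.] [ 565. -151.   25.] [ 610. -108.   88.]
side board 0.84 [277. 302. 130. 128.] [461. 287.  11.] [356. 211.   7.] [624. 345.  13.]
side board 0.42 [268. 155.  24.  42.] [755. -32.  39.] [734. -56.   5.] [779. -12. 103.]
side amber_bottle 0.91 [208. 204.  22.  34.] [743. 190.  46.] [732. 165.   3.] [765. 205.  84.]
side amber_bottle 0.84 [233. 183.  23.  34.] [752. 100.  45.] [739.  75.   4.] [775. 114.  84.]
side flask 0.93 [269. 157.  25.  42.] [754. -33.  38.] [733. -58.   2.] [779. -12. 103.]
side flask 0.3 [236. 255.  16.  36.] [577. 268.  53.] [567. 248.  14.] [601. 279.  64.]
```

View pics/scene0.png

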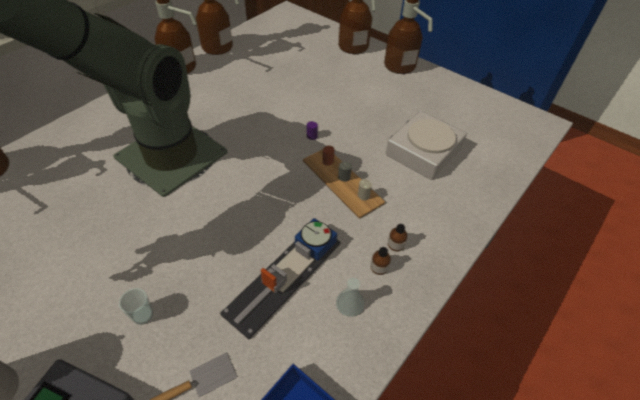

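View pics/side0.png

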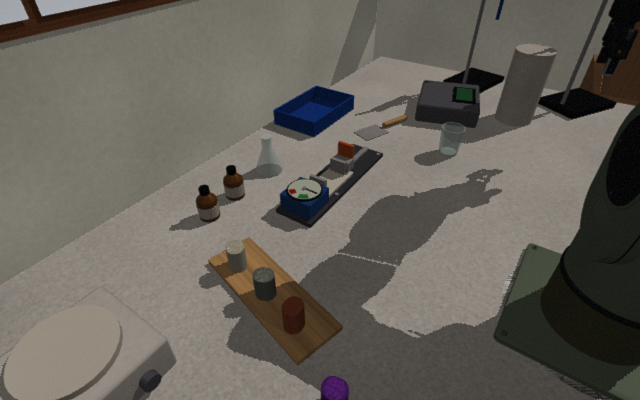

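The scene view shows the red-brown plug at the near-robot end of the board (328,155), with the grey and white plugs next to it and the purple look-alike at (312,130). The gauge is at (280,280), with its paddle at (268,278) and its dial at (317,233). The side view agrees: the red plug is at (293,315) and the dial at (304,190). Next I'll refine the geometry.

```bash
python3 - <<'E'
from h import *
for c in("scene","side"):
    im,d=env.grab_frame(c);hsv=cv2.cvtColor(im,cv2.COLOR_BGR2HSV)
    P=world(c,d,np.ones(d.shape,bool));m=d>0
    H=hsv[m];B=im[m].astype(int)
    def box(cx,cy,r):return (abs(P[:,0]-cx)<r)&(abs(P[:,1]-cy)<r)
    q=P[box(414,302,40)&(P[:,2]>60)];print(c,"redtop",len(q),(q.min(0)+q.max(0))/2,q.mean(0),np.ptp(q,axis=0))
    q=P[box(500,280,40)&(P[:,2]>60)];print("greytop",len(q),q.mean(0))
    q=P[box(588,258,40)&(P[:,2]>60)];print("whitetop",len(q),q.mean(0))
    # orange paddle
    o=(H[:,0]<20)&(H[:,1]>150)&(H[:,2]>100)&box(595,-145,60)&(P[:,2]>50)
    q=P[o];print("paddle",len(q),q.mean(0),q.min(0),q.max(0)); t=q[q[:,2]>84];print(" top",len(t),t.mean(0),t.min(0),t.max(0))
    # blue housing
    b=(H[:,0]>95)&(H[:,0]<130)&(H[:,1]>120)&box(590,60,90)
    q=P[box(590,60,80)&(P[:,2]>52)&(P[:,2]<75)];print("dialtop",len(q),q.mean(0))
    r=cv2.minAreaRect(q[:,:2].astype(np.float32));print(r)
    # base footprint
    q=P[(abs(P[:,0]-600)<100)&(P[:,1]>-330)&(P[:,1]<130)&(P[:,2]>8)&(P[:,2]<100)]
    r=cv2.minAreaRect(q[:,:2].astype(np.float32));print("base",r)
    for n,lo,hi in(("jawsteel",-135,-95),("anv",-45,5)):
        q=P[(abs(P[:,0]-590)<35)&(P[:,1]>lo)&(P[:,1]<hi)&(P[:,2]>54)&(P[:,2]<62)]
        print(n,len(q),q.mean(0),q.min(0),q.max(0))
    for t in("paddle","anvil","jaw","gauge"):
        print(t,[(np.round(l["pixel"]),round(l["confidence"],2)) for l in env.landmark_of(t,c)[:2]])
E
```

```text
scene redtop 82 [414.35468601 302.99232031  64.92699119] [415.167408   301.43337806  64.05370453] [36.34869082 39.06764377  9.56495162]
greytop 94 [498.21342954 279.8165361   64.27525117]
whitetop 101 [587.28962863 259.41619496  64.14913548]
paddle 139 [ 594.28840323 -152.48160148   77.76547885] [ 574.0081562  -155.81032006   50.41628049] [ 613.91310472 -130.87315059   93.87811366]
 top 67 [ 594.57154496 -150.84766388   88.92759467] [ 574.0081562  -155.74285175   84.78375927] [ 613.91310472 -144.16581724   93.87811366]
dialtop 803 [592.77243033  28.77441213  59.17258932]
((591.0535888671875, 27.253843307495117), (83.63519287109375, 94.78230285644531), 1.8267357349395752)
base ((591.29541015625, -96.9085693359375), (102.38037872314453, 360.6680603027344), 0.5542212128639221)
jawsteel 93 [ 592.84183152 -118.16383437   57.57199937] [ 568.89372095 -134.76268478   54.26518136] [ 615.02802523 -107.86292734   61.95042165]
anv 170 [590.87486518  -9.41422913  58.20165496] [555.50463043 -28.10184385  54.08989272] [624.18655858   4.93010166  61.97468418]
paddle [(array([268., 272.]), 0.68)]
anv
[... 612 characters left out ...]
 [ 610.88287512 -144.92874176   89.89907856]
dialtop 854 [584.57203356  35.79276784  57.90867131]
((587.8098754882812, 28.543554306030273), (83.73896026611328, 96.96237182617188), 0.14773091673851013)
base ((589.3009643554688, -96.66242980957031), (100.79342651367188, 363.19842529296875), 0.5870909690856934)
jawsteel 63 [ 588.21517556 -112.78666812   57.24146758] [ 566.26333953 -134.89353188   54.06700719] [ 611.84116915 -106.30851915   60.37375889]
anv 125 [586.98810859 -10.74159902  57.8610662 ] [555.39552134 -26.39184302  54.01314853] [623.41064117   4.98321869  61.19220944]
paddle [(array([344., 141.]), 0.69)]
anvil [(array([315., 188.]), 0.67)]
jaw []
gauge [(array([333., 181.]), 0.56)]
```

>>> {"name": "move_arm", "arguments": {
  "increments": [
    [0,0,0,0,0,-1,0.5],
    [0,0,0,0,0,-1,0.5],
    [0,0,0,0,0,-1,0.5],
    [0,0,0,0,0,-1,0.5],
    [0,0,0,0,0,-1,0.5]
  ],
  "newtons": 30
}}

```text
time_s: 1.92
eef_pos: [128.2, -560.5, 195.3]
ee_rot: [0.951, 0.309, -0.0, -0.0]
contact_force: [-0.1, -0.2, 0.7]
gripper_width: 64.0
gripper_force: 0.0
```

>>> {"name": "move_arm", "arguments": {
  "increments": [
    [0,0,0,0,0,-1,0.5],
    [0,0,0,0,0,-1,0.5],
    [0,0,0,0,0,-1,0.5],
    [0,0,0,0,0,-1,0.5],
    [0,0,0,0,0,-1,0.5]
  ]
}}

```text
time_s: 2.33
eef_pos: [128.1, -560.5, 195.3]
ee_rot: [0.871, 0.492, -0.0, -0.0]
contact_force: [-0.5, 0.3, -0.0]
gripper_width: 64.0
gripper_force: 0.0
```

>>> {"name": "move_arm", "arguments": {
  "increments": [
    [0,0,0,0,0,-1,0.5],
    [0,0,0,0,0,-1,0.5],
    [0,0,0,0,0,-1,0.5],
    [0,0,0,0,0,-1,0.5],
    [0,0,0,0,0,-1,0.5]
  ]
}}

```text
time_s: 2.75
eef_pos: [128.1, -560.5, 195.3]
ee_rot: [0.756, 0.655, -0.0, -0.0]
contact_force: [-0.4, 0.0, 0.2]
gripper_width: 64.1
gripper_force: 0.0
```

>>> {"name": "move_arm", "arguments": {
  "increments": [
    [0,0,0,0,0,-1,0.5],
    [0,0,0,0,0,-0.84,0.5],
    [0.5,1,0,0,0,0,0.5],
    [0.5,1,0,0,0,0,0.5],
    [0,0,0,0,0,0,0.5]
  ]
}}

```text
time_s: 3.17
eef_pos: [183.1, -533.1, 195.6]
ee_rot: [0.705, 0.709, 0.001, 0.001]
contact_force: [1.5, -0.1, 0.2]
gripper_width: 64.0
gripper_force: 0.0
```

>>> {"name": "move_arm", "arguments": {
  "increments": [
    [0.6,1,0,0,0,0,0.5],
    [0.6,1,0,0,0,0,0.5],
    [0.6,1,0,0,0,0,0.5],
    [0.6,1,0,0,0,0,0.5],
    [0.6,1,0,0,0,0,0.5]
  ]
}}

```text
time_s: 3.58
eef_pos: [304.1, -459.5, 195.4]
ee_rot: [0.707, 0.707, -0.0, 0.0]
contact_force: [0.2, -0.5, -0.3]
gripper_width: 63.7
gripper_force: 0.0
```

>>> {"name": "move_arm", "arguments": {
  "increments": [
    [0.6,1,0,0,0,0,0.5],
    [0.6,1,0,0,0,0,0.5],
    [0.6,1,0,0,0,0,0.5],
    [0.6,1,0,0,0,0,0.5],
    [1,0.25,0,0,0,0,0.5]
  ]
}}

```text
time_s: 4.0
eef_pos: [412.2, -374.5, 194.9]
ee_rot: [0.706, 0.708, 0.001, 0.0]
contact_force: [1.0, 0.3, -0.7]
gripper_width: 64.2
gripper_force: 0.0
```

>>> {"name": "move_arm", "arguments": {
  "increments": [
    [1,0.25,0,0,0,0,0.5],
    [1,0.25,0,0,0,0,0.5],
    [1,0.25,0,0,0,0,0.5],
    [1,0.25,0,0,0,0,0.5],
    [1,0.25,0,0,0,0,0.5]
  ]
}}

```text
time_s: 4.42
eef_pos: [440.4, -249.1, 195.4]
ee_rot: [0.707, 0.707, 0.0, 0.0]
contact_force: [1.9, 0.8, -0.4]
gripper_width: 64.1
gripper_force: 0.0
```

>>> {"name": "move_arm", "arguments": {
  "increments": [
    [1,0.25,0,0,0,0,0.5],
    [1,0.25,0,0,0,0,0.5],
    [1,0.25,0,0,0,0,0.5],
    [1,0.25,0,0,0,0,0.5],
    [1,0.25,0,0,0,0,0.5]
  ]
}}

```text
time_s: 4.83
eef_pos: [471.6, -124.0, 195.4]
ee_rot: [0.707, 0.708, 0.0, 0.0]
contact_force: [1.3, 0.1, 0.0]
gripper_width: 63.8
gripper_force: 0.0
```

>>> {"name": "move_arm", "arguments": {
  "increments": [
    [1,0.25,0,0,0,0,0.5],
    [1,0.25,0,0,0,0,0.5],
    [1,0.25,0,0,0,0,0.5],
    [1,0.25,0,0,0,0,0.5],
    [1,0.25,0,0,0,0,0.5]
  ]
}}

```text
time_s: 5.25
eef_pos: [502.8, 1.1, 195.4]
ee_rot: [0.707, 0.708, 0.0, 0.0]
contact_force: [-0.2, 0.5, -0.2]
gripper_width: 64.1
gripper_force: 0.0
```

>>> {"name": "move_arm", "arguments": {
  "increments": [
    [1,-0.3,0,0,0,0,0.5],
    [1,-0.3,0,0,0,0,0.5],
    [1,-0.3,0,0,0,0,0.5],
    [1,-0.3,0,0,0,0,0.5],
    [1,-0.3,0,0,0,0,0.5]
  ]
}}

```text
time_s: 5.67
eef_pos: [464.4, 126.0, 195.4]
ee_rot: [0.707, 0.708, 0.0, 0.0]
contact_force: [0.0, 0.6, 0.3]
gripper_width: 64.1
gripper_force: 0.0
```

>>> {"name": "move_arm", "arguments": {
  "increments": [
    [1,-0.3,0,0,0,0,0.5],
    [1,-0.3,0,0,0,0,0.5],
    [1,-0.3,0,0,0,0,0.5],
    [1,-0.3,0,0,0,0,0.5],
    [0,0,0,0,0,0,0.5]
  ]
}}

```text
time_s: 6.08
eef_pos: [433.0, 229.6, 195.5]
ee_rot: [0.705, 0.709, 0.001, -0.001]
contact_force: [0.2, 0.0, -0.2]
gripper_width: 64.0
gripper_force: 0.0
```

>>> {"name": "move_arm", "arguments": {
  "increments": [
    [1,-0.26,0,0,0,0,0.5],
    [1,-0.25,0,0,0,0,0.5],
    [0.95,-0.25,0.5,0,0,0,0.5],
    [0,0,1,0,0,0,0.5],
    [0,0,1,0,0,0,0.5]
  ]
}}

```text
time_s: 6.5
eef_pos: [415.4, 300.0, 132.4]
ee_rot: [0.706, 0.708, 0.001, -0.0]
contact_force: [0.8, -0.3, -0.1]
gripper_width: 63.9
gripper_force: 0.0
```

>>> {"name": "move_arm", "arguments": {
  "increments": [
    [0,0,1,0,0,0,0.5],
    [0,0,0.5,0,0,0,0.5],
    [0,0,0,0,0,0,0.5],
    [0,0,0,0,0,0,0.5],
    [0,0,0,0,0,0,0.5]
  ]
}}

```text
time_s: 6.92
eef_pos: [416.1, 298.8, 96.3]
ee_rot: [0.707, 0.707, 0.001, 0.0]
contact_force: [-0.8, 0.8, -0.1]
gripper_width: 64.5
gripper_force: 0.0
```

```bash
cat >> h.py <<'E'
def wrist_xy(px,z,o=None):
    """world point at height z seen at fisheye pixel"""
    o=o or env.get_obs();c=env.calibration("wrist");K=np.array(c["camera_matrix"]);T=np.array(c["tool_from_camera"])
    a=(np.array(px)-K[:2,2])/np.array([K[0,0],K[1,1]]);r=np.hypot(*a)
    d=np.array([*(a/r*np.sin(r)),np.cos(r)]);Rw=R.from_quat(o["ee_rot"]).as_matrix()
    p=Rw@T[:3,3]+o["eef_pos"];d=Rw@T[:3,:3]@d
    return p+d*(z-p[2])/d[2]
E
python3 - <<'E'
from h import *
o=env.get_obs();print(np.round(o["eef_pos"],1))
im,d=env.grab_frame("wrist");cv2.imwrite("pics/w1.png",im)
for r in env.silhouettes("red_plug","wrist")[:2]:
    v,u=np.nonzero(r["mask"]);print(r["confidence"],np.round(r["box"]))
    print(wrist_xy(r["box"][:2],64,o))
for r in env.landmark_of("red_plug","wrist")[:2]: print(r["confidence"],wrist_xy(r["pixel"],12,o))
E
```

```text
[416.1 298.8  96.3]
0.86 [324. 195.  48.  68.]
[414.54002619 309.30948022  64.        ]
0.76 [177. 112.  64.  48.]
[308.50814924 372.21628013  64.        ]
0.93 [296.22348083 373.25806473  12.        ]
0.81 [411.40501217 306.48726902  12.        ]
```

View pics/w1.png

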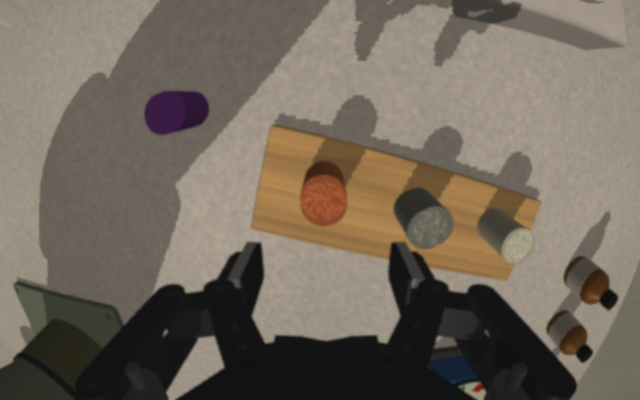

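The wrist view shows the red plug's top centred at about (324,202), clear between the fingers' closing line, with the grey plug's top at (430,226). That puts the plug near (414,304), so I'll descend and grip.

>>> {"name": "move_arm", "arguments": {
  "increments": [
    [0.2,-0.06,0,0,0,0,0.5],
    [0,0,1,0,0,0,0.5],
    [0,0,1,0,0,0,0.5],
    [0,0,0.6,0,0,0,0.5],
    [0,0,0.35,0,0,0,0.5]
  ]
}}

```text
time_s: 7.48
eef_pos: [413.6, 303.7, 20.3]
ee_rot: [0.707, 0.708, -0.001, -0.0]
contact_force: [0.4, 0.1, -0.6]
gripper_width: 64.2
gripper_force: 0.0
```

>>> {"name": "move_arm", "arguments": {
  "increments": [
    [0,0,0,0,0,0,-0.4],
    [0,0,0,0,0,0,-0.6],
    [0,0,0,0,0,0,-0.8],
    [0,0,0,0,0,0,-1],
    [0,0,0,0,0,0,-1]
  ]
}}

```text
time_s: 7.9
eef_pos: [414.5, 304.0, 22.6]
ee_rot: [0.707, 0.708, 0.001, -0.0]
contact_force: [-1.6, 0.1, 9.8]
gripper_width: 32.3
gripper_force: 30.5
```

>>> {"name": "move_arm", "arguments": {
  "increments": [
    [0,0,0,0,0,0,-1],
    [0,0,0,0,0,0,-1],
    [0,0,0,0,0,0,-1],
    [0,0,-0.4,0,0,0,-1],
    [0,0,-0.8,0,0,0,-1]
  ]
}}

```text
time_s: 8.32
eef_pos: [413.6, 303.2, 51.5]
ee_rot: [0.707, 0.708, -0.001, -0.0]
contact_force: [0.5, 0.3, -1.1]
gripper_width: 32.2
gripper_force: 30.1
```

>>> {"name": "move_arm", "arguments": {
  "increments": [
    [0,0,-1,0,0,0,-1],
    [0,0,-1,0,0,0,-1],
    [0,0,-1,0,0,0,-1],
    [-1,0.45,-0.5,0,0,0,-1],
    [-1,0.45,0,0,0,0,-1]
  ]
}}

```text
time_s: 8.73
eef_pos: [437.5, 254.4, 142.6]
ee_rot: [0.706, 0.708, 0.002, 0.0]
contact_force: [0.8, -0.7, -2.5]
gripper_width: 32.2
gripper_force: 30.2
```

>>> {"name": "move_arm", "arguments": {
  "increments": [
    [-1,0.5,0,0,0,0,-1],
    [-1,0.5,0,0,0,0,-1],
    [-1,0.5,0,0,0,0,-1],
    [-1,0.5,0,0,0,0,-1],
    [-1,0.5,0,0,0,0,-1]
  ]
}}

```text
time_s: 9.15
eef_pos: [499.8, 127.2, 140.1]
ee_rot: [0.707, 0.707, 0.0, 0.0]
contact_force: [0.8, -0.7, -1.9]
gripper_width: 32.7
gripper_force: 30.2
```

>>> {"name": "move_arm", "arguments": {
  "increments": [
    [-1,0.5,0,0,0,0,-1],
    [-1,0.5,0,0,0,0,-1],
    [-1,0.5,0,0,0,0,-1],
    [-1,0.5,0,0,0,0,-1],
    [-1,0.5,0,0,0,0,-1]
  ]
}}

```text
time_s: 9.57
eef_pos: [562.4, 2.2, 140.2]
ee_rot: [0.707, 0.707, 0.0, 0.0]
contact_force: [-0.3, -0.2, -1.1]
gripper_width: 32.3
gripper_force: 30.2
```

>>> {"name": "move_arm", "arguments": {
  "increments": [
    [-1,0.5,0,0,0,0,-1],
    [-1,0.5,0,0,0,0,-1],
    [-0.9,0.2,0,0,0,0,-1],
    [0,0,0,0,0,0,-1],
    [0,0,0,0,0,0,-1]
  ]
}}

```text
time_s: 9.98
eef_pos: [591.9, -69.9, 139.7]
ee_rot: [0.707, 0.707, 0.0, 0.0]
contact_force: [-0.4, 1.6, -2.1]
gripper_width: 32.1
gripper_force: 30.2
```

```bash
python3 - <<'E'
from h import *
o=env.get_obs();print(np.round(o["eef_pos"],1),o["gripper_force"])
im,d=env.grab_frame("wrist");cv2.imwrite("pics/w2.png",im)
im,d=env.grab_frame("side");cv2.imwrite("pics/s2.png",cv2.resize(im[90:250,230:470],None,fx=3,fy=3))
E
```

```text
[591.9 -69.9 139.7] 30.195043981075287
```

View pics/w2.png

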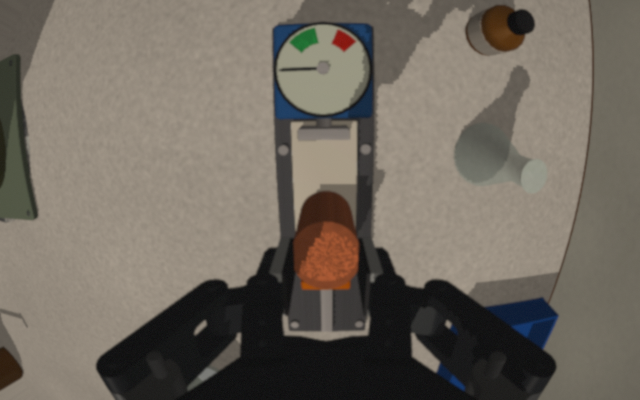

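View pics/s2.png

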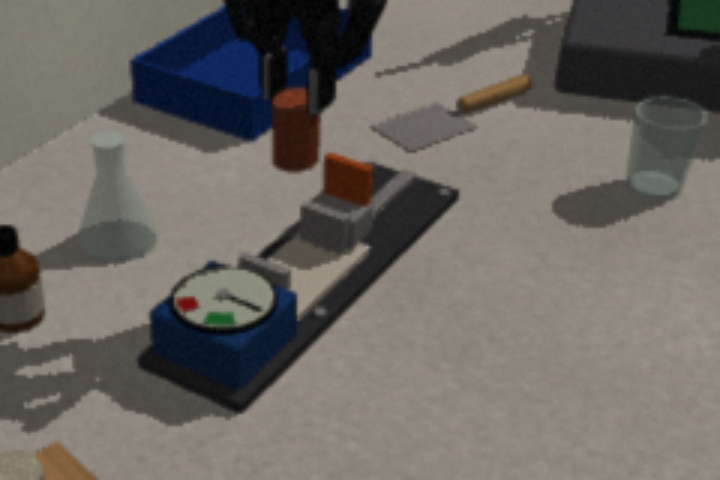

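The wrist view shows the plug held upright, with the needle at zero pointing left to (280,69). The side view confirms the plug hangs upright above the empty bed. Lowering it now.

>>> {"name": "move_arm", "arguments": {
  "increments": [
    [0.1,-0.06,1,0,0,0,-1],
    [0,0,1,0,0,0,-1],
    [0,0,1,0,0,0,-1],
    [0,0,0.8,0,0,0,-1],
    [0,0,0.3,0,0,0,-1]
  ]
}}

```text
time_s: 10.5
eef_pos: [589.4, -65.0, 34.6]
ee_rot: [0.706, 0.708, -0.001, -0.001]
contact_force: [-0.3, 0.8, -2.3]
gripper_width: 32.3
gripper_force: 30.2
```

>>> {"name": "move_arm", "arguments": {
  "increments": [
    [0,0,0.08,0,0,0,-1],
    [0,0,0,0,0,0,-1],
    [0,0,0,0,0,0,-1],
    [0,0,0,0,0,0,-1],
    [0,0,0,0,0,0,-1]
  ]
}}

```text
time_s: 10.92
eef_pos: [591.0, -66.2, 35.5]
ee_rot: [0.707, 0.708, 0.0, 0.0]
contact_force: [1.6, 0.5, -1.2]
gripper_width: 32.4
gripper_force: 30.2
```

>>> {"name": "move_arm", "arguments": {
  "increments": [
    [0,0,0.06,0,0,0,-1],
    [0,0,0.06,0,0,0,-1],
    [0,0,0,0,0,0,-1],
    [0,0,0,0,0,0,-1],
    [0,0,0,0,0,0,-1]
  ]
}}

```text
time_s: 11.33
eef_pos: [590.6, -66.2, 31.6]
ee_rot: [0.707, 0.708, 0.0, -0.0]
contact_force: [-0.7, -1.0, -0.9]
gripper_width: 32.0
gripper_force: 30.2
```

>>> {"name": "move_arm", "arguments": {
  "increments": [
    [0,0,0.04,0,0,0,-1],
    [0,0,0,0,0,0,-1],
    [0,0,0,0,0,0,-1],
    [0,0,0,0,0,0,-1],
    [0,0,0,0,0,0,-1]
  ]
}}

```text
time_s: 11.75
eef_pos: [590.7, -66.2, 30.7]
ee_rot: [0.707, 0.708, 0.0, 0.0]
contact_force: [-0.7, -0.7, 5.0]
gripper_width: 32.0
gripper_force: 30.8
```

>>> {"name": "move_arm", "arguments": {
  "increments": [
    [0,0,0,0,0,0,-0.2],
    [0,0,0,0,0,0,-0.1],
    [0,0,0,0,0,0,0.1],
    [0,0,0,0,0,0,0.4],
    [0,0,0,0,0,0,0.6]
  ]
}}

```text
time_s: 12.17
eef_pos: [590.6, -66.2, 30.5]
ee_rot: [0.707, 0.708, -0.0, -0.0]
contact_force: [0.6, -0.2, -0.6]
gripper_width: 68.5
gripper_force: 0.0
```

>>> {"name": "move_arm", "arguments": {
  "increments": [
    [0,0,0,0,0,0,0.6],
    [0,0,0,0,0,0,0.6],
    [0,0,0,0,0,0,0.6],
    [0,0,0,0,0,0,0.6],
    [0,0,-0.5,0,0,0,0.6]
  ]
}}

```text
time_s: 12.58
eef_pos: [589.6, -66.1, 41.5]
ee_rot: [0.707, 0.708, -0.001, -0.001]
contact_force: [-0.6, -0.4, -0.4]
gripper_width: 67.8
gripper_force: 0.0
```

>>> {"name": "move_arm", "arguments": {
  "increments": [
    [0,0,-1,0,0,0,0.6],
    [0,0,-1,0,0,0,0.6],
    [0,0,-1,0,0,0,0.6],
    [0,0,-1,0,0,0,0.6],
    [0,0,0,0,0,0,0.6]
  ]
}}

```text
time_s: 13.0
eef_pos: [592.3, -66.2, 147.4]
ee_rot: [0.707, 0.707, 0.002, 0.002]
contact_force: [-0.0, -1.1, 0.5]
gripper_width: 68.1
gripper_force: 0.0
```

```bash
python3 - <<'E'
from h import *
o=env.get_obs();print(np.round(o["eef_pos"],1))
im,d=env.grab_frame("wrist");cv2.imwrite("pics/w3.png",im)
im,d=env.grab_frame("side");a=cv2.resize(im[120:230,260:400],None,fx=4,fy=4)
P=world("side",d,d>0);q=P[(abs(P[:,0]-590)<30)&(abs(P[:,1]+67)<30)&(P[:,2]>25)];t=q[q[:,2]>66];print(len(t),t.mean(0),t.min(0),t.max(0))
cv2.imwrite("pics/s3.png",a)
E
```

```text
[592.3 -66.2 147.4]
1004 [582.66319631 -52.99491055 268.6553501 ] [560.04561159 -96.45740984  66.16736197] [619.98796832 -37.02547393 410.66993428]
```

View pics/s3.png

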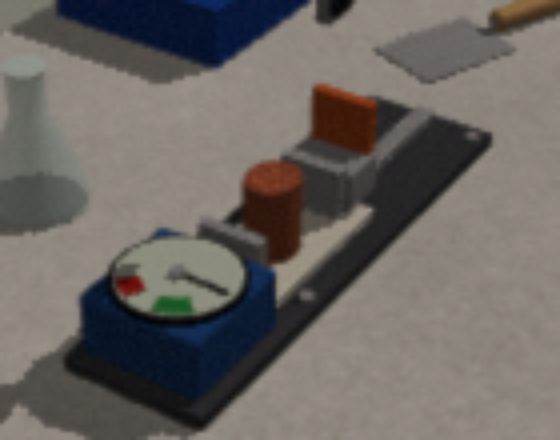

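The plug stands upright on the bed at about (272,215), between the jaws, with the needle at zero. Now I'll close the fingers and go behind the paddle.

>>> {"name": "move_arm", "arguments": {
  "increments": [
    [-1,0,0,0,0,0,-1],
    [-1,0,0,0,0,0,-1],
    [-1,0,0,0,0,0,-1],
    [-1,0,0,0,0,0,-1],
    [-1,0,0,0,0,0,-1]
  ]
}}

```text
time_s: 13.52
eef_pos: [590.1, -192.4, 141.8]
ee_rot: [0.707, 0.708, -0.0, -0.001]
contact_force: [0.1, -0.8, -0.2]
gripper_width: 7.4
gripper_force: 0.0
```

>>> {"name": "move_arm", "arguments": {
  "increments": [
    [-0.2,0,0,0,0,0,-1],
    [0,0,1,0,0,0,-1],
    [0,0,1,0,0,0,-1],
    [0,0,1,0,0,0,-1],
    [0,0,0,0,0,0,-1]
  ]
}}

```text
time_s: 13.93
eef_pos: [588.2, -195.3, 63.1]
ee_rot: [0.706, 0.708, -0.002, -0.003]
contact_force: [-0.9, -0.8, -0.4]
gripper_width: -0.1
gripper_force: 0.0
```

>>> {"name": "move_arm", "arguments": {
  "increments": [
    [0,0,0.1,0,0,0,-1],
    [0,0,0,0,0,0,-1],
    [0,0,0,0,0,0,-1],
    [0,0,0,0,0,0,-1],
    [0,0,0,0,0,0,-1]
  ]
}}

```text
time_s: 14.35
eef_pos: [591.1, -196.3, 66.4]
ee_rot: [0.707, 0.708, 0.0, 0.001]
contact_force: [-0.1, 0.2, 0.6]
gripper_width: -0.2
gripper_force: 0.0
```

```bash
python3 - <<'E'
from h import *
o=env.get_obs();print(np.round(o["eef_pos"],1))
im,d=env.grab_frame("wrist");w=im
im,d=env.grab_frame("side");a=cv2.resize(im[100:230,260:400],None,fx=3,fy=3)
cv2.imwrite("pics/s4.png",np.hstack([cv2.resize(w[:,160:480],(312,390)),a]))
E
```

```text
[ 591.1 -196.3   66.4]
```

View pics/s4.png

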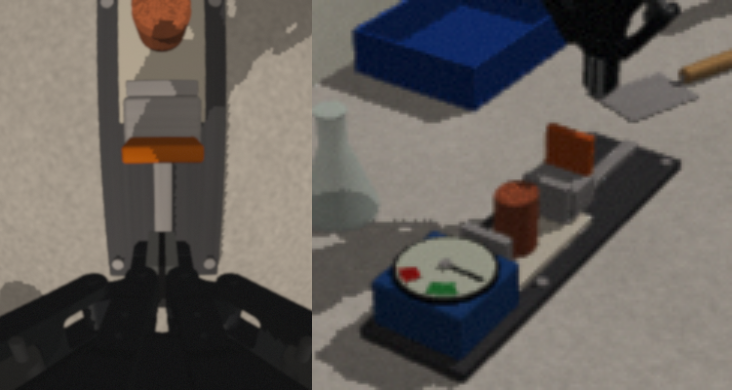

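The side inset shows the shut fingers well behind the paddle (fingers at (600,90), paddle at (570,150)). The wrist inset shows them centred on it. Pushing slowly.

>>> {"name": "move_arm", "arguments": {
  "increments": [
    [0.2,0,0,0,0,0,-1],
    [0.2,0,0,0,0,0,-1],
    [0.2,0,0,0,0,0,-1],
    [0.2,0,0,0,0,0,-1],
    [0.2,0,0,0,0,0,-1]
  ]
}}

```text
time_s: 14.87
eef_pos: [590.8, -170.4, 65.6]
ee_rot: [0.707, 0.708, 0.0, -0.0]
contact_force: [-0.2, -0.2, -0.1]
gripper_width: -0.0
gripper_force: 0.0
```

>>> {"name": "move_arm", "arguments": {
  "increments": [
    [0.12,0,0,0,0,0,-1],
    [0.12,0,0,0,0,0,-1],
    [0.12,0,0,0,0,0,-1],
    [0.12,0,0,0,0,0,-1],
    [0.12,0,0,0,0,0,-1]
  ]
}}

```text
time_s: 15.28
eef_pos: [590.7, -156.0, 65.5]
ee_rot: [0.707, 0.707, 0.0, -0.0]
contact_force: [0.4, -0.5, 1.0]
gripper_width: -0.0
gripper_force: 0.0
```

>>> {"name": "move_arm", "arguments": {
  "increments": [
    [0.12,0,0,0,0,0,-1],
    [0.12,0,0,0,0,0,-1],
    [0.12,0,0,0,0,0,-1],
    [0.12,0,0,0,0,0,-1],
    [0.12,0,0,0,0,0,-1]
  ]
}}

```text
time_s: 15.7
eef_pos: [590.7, -140.9, 65.6]
ee_rot: [0.707, 0.708, 0.0, -0.0]
contact_force: [0.1, 0.4, 0.6]
gripper_width: 0.0
gripper_force: 0.0
```

```bash
cat > d.py <<'E'
from h import *
import sys
o=env.get_obs();print(np.round(o["eef_pos"],1),np.round(o["contact_force"],1))
for c in("scene","side"):
    im,d=env.grab_frame(c);hsv=cv2.cvtColor(im,cv2.COLOR_BGR2HSV);m=d>0
    P=world(c,d,m);H=hsv[m]
    q=P[(H[:,0]<20)&(H[:,1]>150)&(H[:,2]>100)&(abs(P[:,0]-590)<35)&(P[:,1]<0)&(P[:,2]>80)&(P[:,2]<92)&(P[:,1]>-190)]
    print(c,"paddle top",len(q),q.mean(0).round(1) if len(q) else "")
    # rectify dial: plane z=60, 1px=.25mm
    k=env.calibration(c);K=np.array(k["camera_matrix"]);E=np.linalg.inv(np.array(k["extrinsics"]))
    g=[(555,-25),(625,-25),(625,60),(555,60)]
    uv=[]
    for x,y in g:
        p=E@[x,y,60,1];p=K@p[:3];uv.append(p[:2]/p[2])
    Hm=cv2.getPerspectiveTransform(np.float32(uv),np.float32([(x*5-555*5,(60-y)*5) for x,y in g]))
    w=cv2.warpPerspective(im,Hm,(350,425),flags=cv2.INTER_CUBIC)
    if c=="scene":a=w
    else: cv2.imwrite(f"pics/dial{sys.argv[1]}.png",np.hstack([a,w]))
E
python3 d.py 1
```

```text
[ 590.7 -140.9   65.6] [0.1 0.4 0.6]
scene paddle top 78 [ 595.6 -151.    87.8]
side paddle top 28 [ 588.3 -149.1   88.2]
```

```bash
python3 - <<'E'
from h import *
w,d=env.grab_frame("wrist")
im,d=env.grab_frame("side");a=cv2.resize(im[100:230,260:400],None,fx=3,fy=3)
im,d=env.grab_frame("scene");b=cv2.resize(im[200:340,220:340],None,fx=2.8,fy=2.8)
cv2.imwrite("pics/s5.png",np.hstack([cv2.resize(w[:,200:440],(234,390)),a[:390],b[:390]])[:,:800])
E
```

```text
(no output)
```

View pics/s5.png

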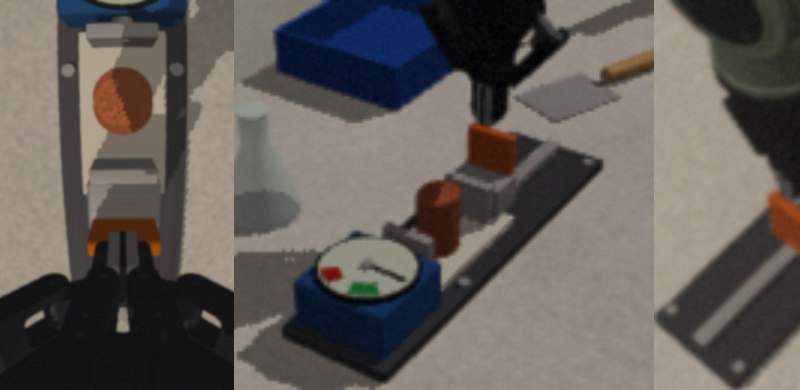

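```bash
python3 - <<'E'
from h import *
for c in("side","scene"):
    im,d=env.grab_frame(c);m=d>0;P=world(c,d,m);B=im[m].max(1)
    q=P[(abs(P[:,0]-590)<40)&(P[:,1]>-190)&(P[:,1]<-100)&(P[:,2]>60)&(P[:,2]<200)&(B<75)]
    for lo in range(60,150,10):
        t=q[(q[:,2]>=lo)&(q[:,2]<lo+10)]
        if len(t):print(c,lo,len(t),t.min(0).round(),t.max(0).round())
E
```

```text
side 60 47 [ 568. -154.   60.] [ 608. -142.   70.]
side 70 49 [ 567. -148.   70.] [ 608. -143.   80.]
side 80 35 [ 569. -147.   80.] [ 607. -142.   87.]
side 100 14 [ 578. -138.  103.] [ 594. -129.  110.]
side 110 43 [ 576. -149.  110.] [ 603. -129.  120.]
side 120 46 [ 576. -150.  120.] [ 603. -129.  129.]
side 130 42 [ 575. -150.  130.] [ 603. -128.  140.]
side 140 57 [ 561. -139.  141.] [ 621. -126.  150.]
scene 100 1 [ 597. -148.  107.] [ 597. -148.  107.]
scene 110 11 [ 593. -153.  113.] [ 604. -141.  119.]
scene 120 11 [ 594. -153.  121.] [ 605. -147.  127.]
scene 130 12 [ 588. -153.  130.] [ 604. -148.  138.]
scene 140 16 [ 585. -155.  140.] [ 621. -148.  150.]
```

The fingertips are really at about z 103 when the arm reports 66, so they are over the paddle. I'll back off, lower and retry.

>>> {"name": "move_arm", "arguments": {
  "increments": [
    [-0.8,0,0,0,0,0,-1],
    [-1,0,0,0,0,0,-1],
    [-0.6,0,0,0,0,0,-1],
    [0,0,0.7,0,0,0,-1],
    [0,0,0.7,0,0,0,-1]
  ]
}}

```text
time_s: 16.47
eef_pos: [590.9, -202.7, 30.6]
ee_rot: [0.707, 0.707, 0.0, 0.001]
contact_force: [0.5, 1.0, -1.1]
gripper_width: -0.3
gripper_force: 0.0
```

>>> {"name": "move_arm", "arguments": {
  "increments": [
    [0,0,0,0,0,0,-1],
    [0.2,0,0,0,0,0,-1],
    [0.2,0,0,0,0,0,-1],
    [0.2,0,0,0,0,0,-1],
    [0.1,0,0,0,0,0,-1]
  ]
}}

```text
time_s: 16.88
eef_pos: [591.3, -182.4, 31.5]
ee_rot: [0.706, 0.708, 0.0, 0.0]
contact_force: [-0.2, -0.0, 0.5]
gripper_width: 0.2
gripper_force: 0.0
```

```bash
python3 - <<'E'
from h import *
print(env.get_obs()["eef_pos"].round(1))
for c in("side","scene"):
    im,d=env.grab_frame(c);m=d>0;P=world(c,d,m);B=im[m].max(1)
    q=P[(abs(P[:,0]-590)<40)&(P[:,1]>-220)&(P[:,1]<-156)&(P[:,2]>40)&(P[:,2]<120)&(B<75)]
    for lo in range(40,120,10):
        t=q[(q[:,2]>=lo)&(q[:,2]<lo+10)]
        if len(t):print(c,lo,len(t),t.min(0).round(),t.max(0).round())
E
```

```text
[ 591.3 -182.4   31.5]
side 60 1 [ 571. -157.   62.] [ 571. -157.   62.]
side 70 16 [ 578. -181.   73.] [ 602. -172.   80.]
side 80 42 [ 575. -191.   80.] [ 603. -170.   90.]
side 90 43 [ 576. -191.   90.] [ 603. -169.  100.]
side 100 32 [ 575. -187.  100.] [ 602. -168.  110.]
side 110 81 [ 557. -192.  110.] [ 621. -167.  120.]
scene 60 2 [ 591. -193.   68.] [ 597. -189.   69.]
scene 70 12 [ 584. -194.   71.] [ 604. -185.   80.]
scene 80 13 [ 586. -194.   80.] [ 606. -187.   89.]
scene 90 16 [ 584. -194.   90.] [ 605. -188.  100.]
scene 100 6 [ 587. -194.  101.] [ 605. -190.  106.]
scene 110 22 [ 566. -196.  111.] [ 621. -171.  120.]
```

Now the tips are at about z 69, overlapping the paddle. Pushing again.

>>> {"name": "move_arm", "arguments": {
  "increments": [
    [0.1,0,0.28,0,0,0,-1],
    [0.2,0,0,0,0,0,-1],
    [0.2,0,0,0,0,0,-1],
    [0.16,0,0,0,0,0,-1],
    [0.16,0,0,0,0,0,-1]
  ]
}}

```text
time_s: 17.4
eef_pos: [590.7, -163.3, 23.6]
ee_rot: [0.707, 0.708, -0.0, 0.0]
contact_force: [0.5, -7.9, -3.3]
gripper_width: -0.4
gripper_force: 3.7
```

>>> {"name": "move_arm", "arguments": {
  "increments": [
    [0.12,0,0,0,0,0,-1],
    [0.12,0,0,0,0,0,-1],
    [0.12,0,0,0,0,0,-1],
    [0.12,0,0,0,0,0,-1],
    [0.12,0,0,0,0,0,-1]
  ]
}}

```text
time_s: 17.82
eef_pos: [590.5, -149.2, 23.6]
ee_rot: [0.707, 0.707, -0.001, 0.001]
contact_force: [-0.6, -6.6, -2.1]
gripper_width: 0.1
gripper_force: 3.7
```

```bash
python3 d.py 2
```

```text
[ 590.5 -149.2   23.6] [-0.6 -6.6 -2.1]
scene paddle top 0 
side paddle top 0
```

>>> {"name": "move_arm", "arguments": {
  "increments": [
    [0.12,0,0,0,0,0,-1],
    [0.12,0,0,0,0,0,-1],
    [0.12,0,0,0,0,0,-1],
    [0.12,0,0,0,0,0,-1],
    [0.08,0,0,0,0,0,-1]
  ]
}}

```text
time_s: 18.33
eef_pos: [590.4, -135.1, 23.6]
ee_rot: [0.707, 0.707, -0.001, 0.0]
contact_force: [-0.6, -8.1, -1.7]
gripper_width: 0.0
gripper_force: 4.0
```

```bash
python3 d.py 3; cat > n.py <<'E'
import sys,cv2,numpy as np
# dial image: scene|side, 5 px/mm, col0 = x555, row0 = y60
for f in sys.argv[1:]:
    I=cv2.imread(f"pics/dial{f}.png")
    for k,n in((0,"scene"),(1,"side")):
        w=I[:,350*k:350*k+350].astype(int);V=w.max(2);S=w.max(2)-w.min(2)
        red=(w[...,2]-w[...,:2].max(2)>50);gr=(w[...,1]-np.maximum(w[...,0],w[...,2])>40)
        rc=np.argwhere(red).mean(0) if red.any() else 0;gc=np.argwhere(gr).mean(0) if gr.any() else 0
        cx,cy=(590-555)*5,(60-18)*5
        yy,xx=np.mgrid[:425,:350];r=np.hypot(xx-cx,yy-cy)/5
        # clockwise angle from -x: left=0, up(+y)=pi/2
        ang=np.arctan2(cy-yy,cx-xx)
        prof=[]
        for a in np.arange(-.6,2.7,.05):
            s=(abs(ang-a)<.06)&(r>13)&(r<24);prof.append(V[s].mean())
        prof=np.array(prof);i=prof.argsort()[:4]
        print(f,n,"dark angles",np.round(np.arange(-.6,2.7,.05)[i],2),prof[i].round(),"med",np.median(prof).round(),
          "green",np.arctan2(cy-gc[0],cx-gc[1]).round(2) if gr.any() else None,"red",np.arctan2(cy-rc[0],cx-rc[1]).round(2) if red.any() else None)
E
python3 n.py 1 2 3
```

```text
[ 590.4 -135.1   23.6] [-0.6 -8.1 -1.7]
scene paddle top 0 
side paddle top 1 [ 609.6 -120.3   88.5]
1 scene dark angles [1.7  1.   1.75 0.95] [124. 125. 125. 125.] med 159.0 green 1.17 red 1.98
1 side dark angles [0.8  0.75 0.85 0.95] [78. 78. 81. 82.] med 141.0 green 1.15 red 1.97
2 scene dark angles [1.7  1.75 1.65 1.  ] [123. 123. 124. 125.] med 158.0 green 1.17 red 1.98
2 side dark angles [0.8  0.75 0.85 0.9 ] [78. 79. 80. 82.] med 143.0 green 1.15 red 1.97
3 scene dark angles [1.7  1.75 1.65 1.6 ] [124. 124. 125. 126.] med 159.0 green 1.17 red 1.98
3 side dark angles [0.8  0.75 0.85 0.9 ] [79. 80. 80. 81.] med 144.0 green 1.15 red 1.97
```

```bash
cat > n.py <<'E'
import sys,cv2,numpy as np
def centre(g,r):  # intersect lines through band centroids at the known band angles
    d=lambda t:np.array([-np.cos(t),-np.sin(t)])   # (col,row) direction of dial angle t
    a,b=d(1.05),d(2.185)
    s=np.linalg.solve(np.stack([a,-b],1),np.array(g)-np.array(r));return np.array(g)-s[0]*a,s
A=np.arange(-.6,2.7,.025)
for f in sys.argv[1:]:
    I=cv2.imread(f"pics/dial{f}.png")
    for k,n in((0,"scene"),(1,"side")):
        w=I[:,350*k:350*k+350].astype(int);V=w.max(2).astype(np.float32)
        red=(w[...,2]-w[...,:2].max(2)>50);gr=(w[...,1]-np.maximum(w[...,0],w[...,2])>40)
        c,s=centre(np.argwhere(gr).mean(0)[::-1],np.argwhere(red).mean(0)[::-1])
        r=np.arange(5,22,.5)*5
        X=(c[0]-np.outer(np.cos(A),r)).astype(np.float32);Y=(c[1]-np.outer(np.sin(A),r)).astype(np.float32)
        p=cv2.remap(V,X,Y,cv2.INTER_LINEAR).mean(1);i=p.argmin()
        print(f,n,"centre xy",(555+c[0]/5).round(1),(60-c[1]/5).round(1),"rad",(s/5).round(1),"needle",A[i].round(2),p[i].round(),np.median(p).round())
E
python3 n.py 1 2 3
```

```text
1 scene centre xy 588.6 30.8 rad [29.8 31.2] needle 0.28 115.0 146.0
1 side centre xy 587.9 29.9 rad [29.5 30.7] needle 0.13 51.0 126.0
2 scene centre xy 588.6 30.9 rad [29.7 31.1] needle 0.3 113.0 145.0
2 side centre xy 587.9 29.9 rad [29.5 30.7] needle 0.13 50.0 127.0
3 scene centre xy 588.6 30.9 rad [29.7 31. ] needle 0.28 115.0 146.0
3 side centre xy 587.9 29.8 rad [29.6 30.8] needle 0.13 52.0 127.0
```

>>> {"name": "move_arm", "arguments": {
  "increments": [
    [0.06,0,0,0,0,0,-1],
    [0.06,0,0,0,0,0,-1],
    [0.06,0,0,0,0,0,-1],
    [0.06,0,0,0,0,0,-1],
    [0,0,0,0,0,0,-1]
  ]
}}

```text
time_s: 18.85
eef_pos: [590.3, -129.0, 23.6]
ee_rot: [0.707, 0.707, -0.001, 0.0]
contact_force: [-1.6, -5.6, -0.8]
gripper_width: 0.0
gripper_force: 2.8
```

```bash
python3 d.py 4; python3 n.py 4
```

```text
[ 590.3 -129.    23.6] [-1.6 -5.6 -0.8]
scene paddle top 0 
side paddle top 0 
4 scene centre xy 588.6 30.8 rad [29.8 31.2] needle 0.28 115.0 146.0
4 side centre xy 587.9 29.8 rad [29.6 30.8] needle 0.13 51.0 127.0
```

>>> {"name": "move_arm", "arguments": {
  "increments": [
    [0.04,0,0,0,0,0,-1],
    [0.04,0,0,0,0,0,-1],
    [0.04,0,0,0,0,0,-1],
    [0,0,0,0,0,0,-1],
    [0,0,0,0,0,0,-1]
  ]
}}

```text
time_s: 19.37
eef_pos: [590.3, -126.1, 23.5]
ee_rot: [0.707, 0.707, -0.001, 0.0]
contact_force: [-2.9, -6.0, -0.8]
gripper_width: 0.0
gripper_force: 3.1
```

```bash
python3 d.py 5; python3 n.py 5
```

```text
[ 590.3 -126.1   23.5] [-2.9 -6.  -0.8]
scene paddle top 0 
side paddle top 0 
5 scene centre xy 588.6 30.8 rad [29.8 31.2] needle 0.28 115.0 147.0
5 side centre xy 587.9 29.8 rad [29.6 30.8] needle 0.13 51.0 127.0
```

>>> {"name": "move_arm", "arguments": {
  "increments": [
    [0.04,0,0,0,0,0,-1],
    [0.04,0,0,0,0,0,-1],
    [0,0,0,0,0,0,-1],
    [0,0,0,0,0,0,-1],
    [0,0,0,0,0,0,-1]
  ]
}}

```text
time_s: 19.88
eef_pos: [590.3, -124.1, 23.6]
ee_rot: [0.707, 0.707, -0.001, 0.0]
contact_force: [-1.8, -7.2, -0.2]
gripper_width: -0.2
gripper_force: 3.2
```

```bash
python3 d.py 6; python3 n.py 6
```

```text
[ 590.3 -124.1   23.6] [-1.8 -7.2 -0.2]
scene paddle top 0 
side paddle top 0 
6 scene centre xy 589.4 29.5 rad [31.3 27.3] needle 0.38 120.0 145.0
6 side centre xy 587.9 29.9 rad [29.6 30.7] needle 0.13 51.0 127.0
```

>>> {"name": "move_arm", "arguments": {
  "increments": [
    [0.04,0,0,0,0,0,-1],
    [0.04,0,0,0,0,0,-1],
    [0,0,0,0,0,0,-1],
    [0,0,0,0,0,0,-1],
    [0,0,0,0,0,0,-1]
  ]
}}

```text
time_s: 20.4
eef_pos: [590.2, -122.2, 23.5]
ee_rot: [0.707, 0.707, -0.001, 0.0]
contact_force: [-2.7, -6.2, -1.8]
gripper_width: -0.0
gripper_force: 3.4
```

```bash
python3 d.py 7; python3 n.py 7
```

```text
[ 590.2 -122.2   23.5] [-2.7 -6.2 -1.8]
scene paddle top 0 
side paddle top 0 
7 scene centre xy 591.4 26.2 rad [35.1 18.9] needle 0.6 123.0 147.0
7 side centre xy 587.9 29.8 rad [29.6 30.8] needle 0.18 52.0 126.0
```

>>> {"name": "move_arm", "arguments": {
  "increments": [
    [0.04,0,0,0,0,0,-1],
    [0,0,0,0,0,0,-1],
    [0,0,0,0,0,0,-1],
    [0,0,0,0,0,0,-1],
    [0,0,0,0,0,0,-1]
  ]
}}

```text
time_s: 20.92
eef_pos: [590.2, -121.5, 23.6]
ee_rot: [0.707, 0.707, -0.001, 0.0]
contact_force: [-1.7, -8.0, 0.1]
gripper_width: 0.1
gripper_force: 4.1
```

```bash
python3 d.py 8; python3 n.py 8
```

```text
[ 590.2 -121.5   23.6] [-1.7 -8.   0.1]
scene paddle top 0 
side paddle top 0 
8 scene centre xy 592.8 23.8 rad [38.  12.5] needle 0.93 128.0 160.0
8 side centre xy 587.9 29.8 rad [29.6 30.8] needle 0.45 56.0 126.0
```

>>> {"name": "move_arm", "arguments": {
  "increments": [
    [0.03,0,0,0,0,0,-1],
    [0.03,0,0,0,0,0,-1],
    [0,0,0,0,0,0,-1],
    [0,0,0,0,0,0,-1],
    [0,0,0,0,0,0,-1]
  ]
}}

```text
time_s: 21.43
eef_pos: [590.2, -120.2, 23.6]
ee_rot: [0.707, 0.707, -0.001, 0.0]
contact_force: [-2.3, -9.0, -0.3]
gripper_width: 0.0
gripper_force: 4.6
```

```bash
python3 d.py 9; python3 n.py 9; python3 - <<'E'
import cv2,numpy as np
cv2.imwrite("pics/v9.png",np.hstack([cv2.imread("pics/dial%d.png"%i)[:,350:] for i in(1,9)]))
E
```

```text
[ 590.2 -120.2   23.6] [-2.3 -9.  -0.3]
scene paddle top 0 
side paddle top 0 
9 scene centre xy 594.6 24.1 rad [38.2  6.1] needle 1.0 130.0 160.0
9 side centre xy 588.7 30.9 rad [29.  29.4] needle 0.8 56.0 133.0
```

View pics/v9.png

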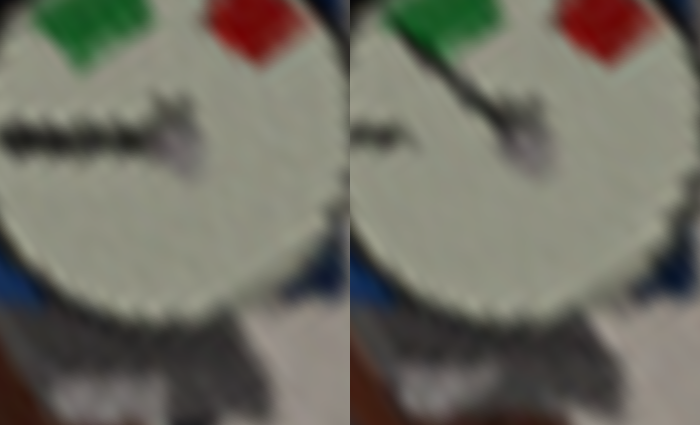

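The needle (right half) runs from its hub at about (515,130) to the near edge of the green at (400,25), about 0.75 rad. It needs a touch more to reach the middle.

>>> {"name": "move_arm", "arguments": {
  "increments": [
    [0.035,0,0,0,0,0,-1],
    [0,0,0,0,0,0,-1],
    [0,0,0,0,0,0,-1],
    [0,0,0,0,0,0,-1],
    [0,0,0,0,0,0,-1]
  ]
}}

```text
time_s: 21.95
eef_pos: [590.2, -119.4, 23.6]
ee_rot: [0.707, 0.707, -0.001, 0.001]
contact_force: [-1.4, -10.2, -0.3]
gripper_width: -0.0
gripper_force: 4.9
```

```bash
cat > m.py <<'E'
import sys,cv2,numpy as np
# needle by line fit of dark pixels above the zero tick / below the band, fixed hub
for f in sys.argv[1:]:
    w=cv2.imread(f"pics/dial{f}.png")[:,350:];V=w.max(2).astype(np.float32);c=(168,138)
    A=np.arange(-.3,2,.025);r=np.arange(30,150,2)
    X=(c[0]-np.outer(np.cos(A),r)).astype(np.float32);Y=(c[1]-np.outer(np.sin(A),r)).astype(np.float32)
    M=(Y>5)&(X>5);p=(cv2.remap(V,X,Y,cv2.INTER_LINEAR)*M).sum(1)/M.sum(1);i=p.argmin();print(f,A[i].round(2),p[i])
E
python3 d.py 10; python3 m.py 1 7 8 9 10
```

```text
[ 590.2 -119.4   23.6] [ -1.4 -10.2  -0.3]
scene paddle top 0 
side paddle top 0 
1 -0.02 43.19127604166667
7 0.0 52.65
8 0.28 48.23291015625
9 0.75 51.15406901041667
10 1.03 46.243489583333336
```

The needle is at about 1.03 rad, mid-green. Taking the hand away backwards.

>>> {"name": "move_arm", "arguments": {
  "increments": [
    [-0.1,0,0,0,0,0,-1],
    [-0.3,0,0,0,0,0,-1],
    [-1,0,0,0,0,0,-1],
    [-1,0,0,0,0,0,-1],
    [0,0,-1,0,0,0,-1]
  ]
}}

```text
time_s: 22.47
eef_pos: [588.0, -183.3, 45.2]
ee_rot: [0.708, 0.706, -0.003, -0.001]
contact_force: [-0.7, -1.7, -0.0]
gripper_width: -0.6
gripper_force: 0.0
```

>>> {"name": "move_arm", "arguments": {
  "increments": [
    [0,0,-1,0,0,0,-1],
    [0,0,-1,0,0,0,-1],
    [0,0,-1,0,0,0,-1],
    [0,0,0,0,0,0,-1],
    [0,0,0,0,0,0,-1]
  ]
}}

```text
time_s: 22.88
eef_pos: [591.2, -178.2, 124.6]
ee_rot: [0.707, 0.707, 0.001, 0.001]
contact_force: [-0.1, -0.2, -0.6]
gripper_width: -0.0
gripper_force: 0.0
```

```bash
python3 d.py 11; python3 m.py 11; python3 - <<'E'
from h import *
im,d=env.grab_frame("side");cv2.imwrite("pics/f.png",cv2.resize(im[100:230,260:400],None,fx=4,fy=4))
E
```

```text
[ 591.2 -178.2  124.6] [-0.1 -0.2 -0.6]
scene paddle top 68 [ 596.  -105.2   87.5]
side paddle top 28 [ 589.  -104.1   88. ]
11 1.03 46.118994140625
```

View pics/f.png

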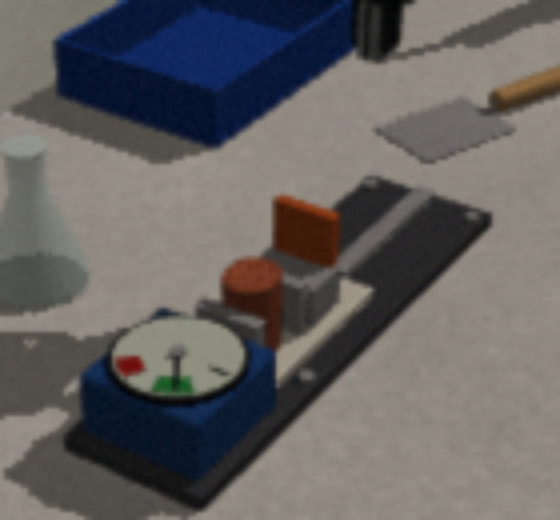

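The plug is clamped upright at (252,300), the needle sits in the middle of the green at (176,380), and the hand is clear. Handing in.

```bash
python3 -c "
from plant import env
print(env.job_done())"
```

```text
the job is handed in; nothing more can be done
None
```

I handed the job in with the red-brown plug clamped upright between the jaws, the needle at about 1.03 rad (mid-green) and the hand clear; the hand-in call returned no verdict.

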